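# Start and close the threaded lid of a sample transport canister

### The arm

A 6-joint arm with a two-finger parallel gripper is mounted at the origin on the work surface. World frame = base frame: x ahead of the robot, y to its left, z up, the work surface at z = 0. Lengths are in mm, angles in rad, forces in N, time in s.
With the tool pointing down it reaches from about 350 to 800 mm from the base axis. Payload 7.3 kg.
Tool frame: the origin (TCP) lies on the centre line of the jaws, within the pads' length; the fingertips stand 8 mm ahead of it and the grasp point (between the pads) lies 11 mm behind it; z points along the fingers, y is the line along which they close (so a half turn about z gives the same grasp; the last joint's range is limited). The gripper opens to 85 mm and grips with 20 to 120 N. Pads are 22 mm wide; open, the fingers measure 114 mm over their backs; the gripper's body (76 mm by 85 mm) begins 54 mm behind the grasp point. The pads swing forward as they close: fully open they stand 13 mm farther back than shut.
Start: joints at [0.973, 0.342, 1.524, -0, 1.275, -0.146], TCP at [229.196, 472.348, 239.322] pointing down, gripper open.
Joint ranges: [-2.53, 2.53], [-0.77, 2.02], [0.04, 2.7], [-1, 4.14], [0.28, 2.66], [-3.11, 3.11]. Speed limits (rad/s): [2.57, 2.57, 3.14, 3.14, 3.14, 3.14].

### API

Orientations are given as a unit quaternion [w, x, y, z].
In Python, from rig import robot gives the robot as it stands. The module is installed in compiled form; this text tells all that it offers.
- The arm moves only by the tool servo_tool, never from a script. Its argument "increments" is a list of rows, each a list of 6 numbers: the shift along the world's x, y, z in units of 40 mm (1.0 is 40 mm), then the turn, a rotation vector about the world's x, y, z in units of 6 degrees (1.0 is 6 degrees). In form: [[x, y, z, ax, ay, az], ...]. A call has 1 to 20 rows; each row is the pose to reach, as a shift and turn from the pose commanded when the call began; what a row does not reach only later rows make up. A row lasts 1/12 s, in which the tool goes at most 41.7 mm and 7.16 degrees, less where a joint would pass 70% of its speed; a pose out of reach is approached as far as the arm can. A call with a gripper value outside its range is refused whole. "grip" is the finger opening in mm, from 0 to 85.4, set as the call begins (left out, the last holds). The fingers move at their own pace and stop on an object; "grip_force" is the grip in N (left out, the last holds). Time passes only in rows, so rows that repeat a pose let the fingers close. It gives the time, the measured TCP pose, the force, the opening and the grip force at its end, in the units of the state.
- robot.get_obs(): the state, without advancing time (a new reading comes with each control period).
- robot.snapshot(name): name is "scene" or "top" or "wrist"; returns (picture, depth): 480x640x3 uint8, blue, green, red; 480x640 float32, mm along the optical axis (not along the pixel's ray), 0 where there is no reading.
- robot.camera_model(name): a dict with "fov_y" (degrees; the focal length in pixels is half the picture's height over the tangent of half this angle, whatever the lens; pixels are square), "cx", "cy" (the principal point, pixels), "R" (3x3) and "t" (3): a world point X has camera coordinates R X + t. Camera axes: x right, y down, z forward; pixel columns grow to the right and rows downward; lengths in mm; the calibration is good to about 2 mm. A picture is of the moment at which its call begins: read the wrist's pose just before it. camera_model takes no time and is no camera call; for the wrist camera it gives the pose at the moment of the call.
- robot.finish_job(): hands the job in; it is judged then, once.
The state is a dict: "time": time; "joints": joint angles; "qd": joint speeds; "tau": joint torques, N m; "ee_pos": TCP position; "ee_rot": TCP orientation; "wrist_force": force on the tool from outside, world axes, zero at the start; "ft_torque": the same for the moment, N m; "width": finger opening in mm; "grip_force": force on a finger pad.
Only numpy, scipy, OpenCV 4.12 (cv2) and the standard library are available. Lean on these libraries where they do the work, as an engineer would, in place of code of your own. Each camera call takes 0.05 s, during which the arm holds its last target. There are 200 camera calls.

### The job

The winged lid of the blood-sample canister has only been set on its neck and its thread has not caught. Turn it backward (counterclockwise seen from above) until you feel it drop into the thread, then turn it forward (clockwise) until it is fully home, without ever forcing it against a stop and without disturbing the things around it; then let go of it.

Things in the scene. Friction and masses are not known exactly. Their poses are not given: they have to be found in the camera images.
- canister: Red and white canister, 124 mm across, 100 mm high to its flat shoulder, fixed to the bench by a grey round foot 170 mm across and 8 mm high at its edge. Origin: centre of its underside, on the bench and on the thread's axis; z up. It cannot move.
- shoulder (a point): Centre of the canister's flat shoulder, 100 mm above its underside. The white neck stands on it, 80 mm in diameter, with an interrupted three-start thread, 94 mm over its ridges, hidden under the lid. The thread's angle is unknown and has nothing to do with the canister's yaw.
- lid: Loose blue screw lid, 0.25 to 0.46 kg, skirt 112 mm across, 38 mm from skirt rim to flat top, with two opposite upright wings along its own +x and -x. Three pins inside the skirt run in the thread. Origin: on the lid's axis in the plane of the skirt's lower rim; z up. Origin above the bench: 121 mm at the start (pins level on the ridges), 109 mm when just dropped into the gaps, 103 mm fully home.
- lid_top (a point): Centre of the lid's flat top, 38 mm above its origin. The lid must turn 18 to 70 degrees counterclockwise before it drops 12 mm by its own weight; up to 26 degrees further it meets a hard stop. From there it screws down 6 mm clockwise in 75 to 105 degrees, the last few level, to a hard stop. Turned clockwise before the drop, it stays high and jams on a hard stop.
- wing_a (a point): Middle of the wing on the lid's +x side, 80 mm from the lid's axis and 19 mm above the skirt rim; axes as the lid's. Each wing reaches from the skirt (56 mm from the axis) to 96 mm from the axis, is 14 mm thick (along the lid's y) and spans 4 to 34 mm above the skirt rim. The lid turns easily (1 to 4 N at a wing) and stays where it is left.
- wing_b (a point): The same point in the opposite wing, on the lid's -x side.
- tube_rack: Bystander: loose white rack 75 x 120 x 98 mm high with capped tubes. Origin: centre of its underside.
- wipes_tub: Bystander: loose tub, 84 mm across, 150 mm high, black cap. Origin: centre of its underside.
- reagent_bottle: Bystander: loose bottle, 60 mm across, 130 mm high, green cap. Origin: centre of its underside.
Things that resemble listed ones, but are neither listed nor needed, are in the scene too. Several things look just like the canister: the one meant starts farthest from the robot's base.

How it is judged:
By the outcome, as a careful person would: the job done as asked, in the order asked, and still so for the second after the job is handed in, with the robot touching nothing.
It also fails if it takes over 54 s, if anything falls off the work surface, if the arm or the gripper's body presses on something with over 40 N, if the wrist force passes 120 N, or if a joint passes its speed limit or range.

## Working session

There is one attempt and no reset: what is moved stays moved. The work goes in short steps, Python scripts to look and compute and a tool call to move; the robot and the scene stay as the last step left them, time stands still between calls to the robot, and variables do not carry over. Pictures are saved under pics/ and viewed, at most 10 in all, crops included, and the job is handed in when it is done.

Besides the shell and the picture viewer there is one more tool, called after "Request:" as name([rows], argument=value, ...), one row to a line, values as JSON. servo_tool: Moves the arm, as the interface text tells. Its arguments: {"type":"object","properties":{"increments":{"type":"array"},"grip":{"type":"number"},"grip_force":{"type":"number"}},"required":["increments"]}

```bash
mkdir -p pics; cat > h.py <<'E'
import numpy as np,cv2
from rig import robot
def cam(n):
    m=robot.camera_model(n); f=240/np.tan(np.radians(m['fov_y'])/2)
    return f,m['cx'],m['cy'],np.array(m['R']),np.array(m['t'])
def cloud(n,d):
    f,cx,cy,R,t=cam(n); v,u=np.mgrid[:480,:640]
    P=np.stack([(u-cx)/f*d,(v-cy)/f*d,d],-1)
    return (P-t)@R
E
python3 - <<'E'
from h import *
for n in ['scene','top']:
    im,d=robot.snapshot(n); cv2.imwrite(f'pics/{n}0.png',im); np.save(n+'_d.npy',d); print(robot.camera_model(n))
o=robot.get_obs();print(o)
E
```

```text
{'fov_y': 50.90099087732821, 'cx': 326.028883492575, 'cy': 235.04728566075804, 'R': array([[ 1.43881727e-02,  9.99896339e-01, -5.40959607e-04],
       [ 8.41296349e-01, -1.23983543e-02, -5.40431989e-01],
       [-5.40382674e-01,  7.32072147e-03, -8.41387528e-01]]), 't': array([   5.22779518, -362.86194058, 1729.14021124])}
{'fov_y': 47.07617269630187, 'cx': 310.73461880370934, 'cy': 235.6738630666325, 'R': array([[-0.02937224, -0.99956702, -0.00174528],
       [-0.97673457,  0.0290723 , -0.21247209],
       [ 0.21243083, -0.00453611, -0.97716558]]), 't': array([  -8.13214013,  539.13251125, 1506.29733041])}
{'time': 0.1, 'joints': array([ 9.73022120e-01,  3.42666041e-01,  1.52492743e+00,  3.37296822e-05,
        1.27541406e+00, -1.45999247e-01]), 'qd': array([-0.00112388, -0.00177298, -0.00280175,  0.00044558, -0.00114139,
        0.00029309]), 'tau': array([ 7.45911348e-04, -4.34447873e+01, -2.46490216e+01, -2.68118529e-04,
        4.67806065e-03, -2.53908740e-05]), 'ee_pos': array([228.96628863, 472.04916512, 238.68663628]), 'ee_rot': array([-2.72094723e-04,  2.23976124e-01,  9.74594375e-01, -6.53223406e-04]), 'wrist_force': array([-0.1392962 , -0.55092564,  0.50905244]), 'ft_torque': array([ 0.02337078, -0.01291426, -0.03652516]), 'grip_force': 0.0, 'width': 85.39041869445663}
```

View pics/scene0.png

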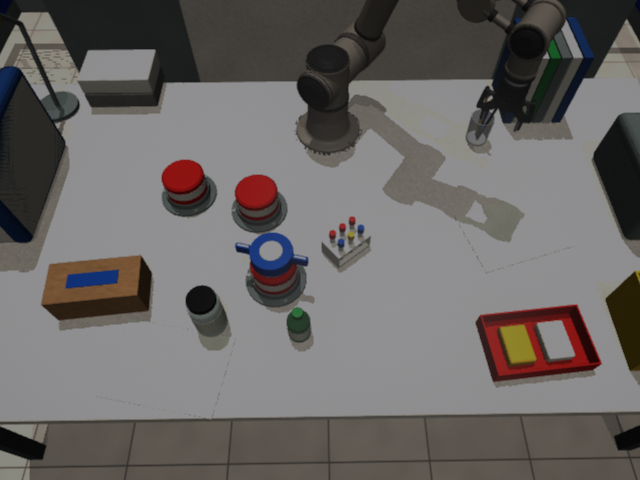

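View pics/top0.png

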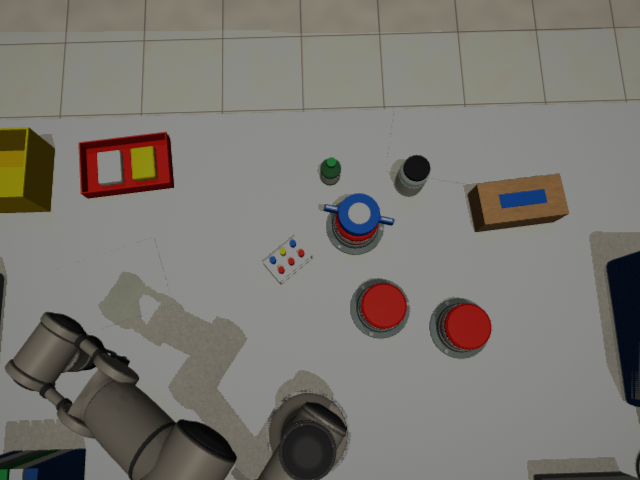

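The scene view shows the blue-lidded canister at about (272,265), with the tub at (205,310), the bottle at (298,325) and the rack at (346,243). In the top view the lid is at (359,213), with wing tips at about (325,209) and (392,221). Next I measure all of them.

```bash
cat >> h.py <<'E'
def lid(im,d,P,near=None):
    hsv=cv2.cvtColor(im,cv2.COLOR_BGR2HSV)
    m=(hsv[...,0]>100)&(hsv[...,0]<125)&(hsv[...,1]>120)&(d>0)&(P[...,2]>95)&(P[...,2]<190)
    if near is not None: m&=np.hypot(P[...,0]-near[0],P[...,1]-near[1])<115
    return m
E
python3 - <<'E'
from h import *
near=None
for n in ['top','scene']:
    im=cv2.imread(f'pics/{n}0.png'); d=np.load(n+'_d.npy'); P=cloud(n,d)
    m=lid(im,d,P,near)
    k,l,s,c=cv2.connectedComponentsWithStats(m.astype(np.uint8))
    i=1+np.argmax(s[1:,4]); q=P[l==i]; print(n,s[i],np.median(q,0),q.min(0),q.max(0),np.percentile(q[:,2],[5,25,50,75,95]))
    top=q[q[:,2]>np.percentile(q[:,2],60)]
    # lid top pixels: fill hull & circle fit
    z=P[...,2]; near=np.median(q,0)[:2]
    tm=(np.abs(z-159)<3.5)&(np.hypot(P[...,0]-near[0],P[...,1]-near[1])<75)
    cs,_=cv2.findContours(tm.astype(np.uint8),cv2.RETR_EXTERNAL,cv2.CHAIN_APPROX_NONE)
    cc=max(cs,key=cv2.contourArea)[:,0]; e=P[cc[:,1],cc[:,0],:2]
    (x,y),r=cv2.minEnclosingCircle(e.astype(np.float32)); A=np.c_[2*e,np.ones(len(e))];s_=np.linalg.lstsq(A,(e**2).sum(1),rcond=None)[0]
    c0=s_[:2]; print(' circ',(x,y),r,c0,np.sqrt(s_[2]+c0@c0))
    r_=np.hypot(*(q[:,:2]-c0).T); w=q[(r_>65)&(r_<105)]; a=np.degrees(np.arctan2(w[:,1]-c0[1],w[:,0]-c0[0]))
    for sgn in (1,-1):
        ww=w[np.sign(w[:,1]-c0[1])==sgn]; 
        print(' wing',len(ww),np.median(ww,0),np.degrees(np.arctan2(*(ww.mean(0)[:2]-c0)[::-1])),ww[:,2].max(),np.hypot(*(ww[:,:2]-c0).T).max())
    # bystanders
    for nm,(u,v),z in ([('bottle',(331,162),130),('tub',(416,165),150),('rack',(288,258),98)] if n=='top' else [('bottle',(297,313),130),('tub',(203,299),150),('rack',(346,240),98)]):
        f,cx,cy,R,t=cam(n); o=-R.T@t; ray=R.T@np.array([(u-cx)/f,(v-cy)/f,1]); X=o+ray*(z-o[2])/ray[2]; print(' ',nm,X.round(),P[v,u].round())
    g=(z>20)&(z<200)&(np.hypot(P[...,0]-c0[0],P[...,1]-c0[1])<220)&(np.hypot(P[...,0]-c0[0],P[...,1]-c0[1])>105)
    k,l,s,c=cv2.connectedComponentsWithStats(g.astype(np.uint8))
    for i in range(1,k):
        if s[i,4]>40:
            q=P[l==i]; dd=q[:,:2]-c0; print('  obst',c[i].round(),q.min(0).round(),q.max(0).round(),'mind',np.hypot(*dd.T).min().round())
E
```

```text
top [ 620  252   20  119 1299] [ 344.50708512 -869.52935786  124.13032262] [ 143.91575758 -876.97270322   95.04608997] [ 445.07304474 -863.55725798  186.57032528] [ 97.95437917 108.20233895 124.13032262 143.11860209 168.38104893]
 circ (394.7001953125, -870.9069213867188) 18.422422409057617 [ 393.94818288 -868.43001404] 11.061137611500001
 wing 51 [ 304.77332046 -867.60151679  126.94976031] 179.2935132636171 161.49606510961283 104.62996908477216
 wing 143 [ 310.68810952 -870.35255251  123.79011641] -178.65069582933978 152.65840557040235 104.88700722524034
  bottle [731. -86. 130.] [733. -87. 126.]
  tub [ 708. -318.  150.] [ 709. -319.  147.]
  rack [469.  40.  98.] [477.  42.  56.]
  obst [583. 281.] [  174. -1001.   -13.] [ 614. -649.  145.] mind 105.0
scene [  0 201  20  27 298] [ 447.34479569 -875.50808239  131.37293021] [ 430.58565387 -906.18265489   95.02649108] [ 456.94744939 -865.81373757  189.29104601] [ 98.81913053 111.89444278 131.37293021 151.96019345 175.8648308 ]
 circ (427.2998046875, -873.1434326171875) 26.183164596557617 [ 423.39838245 -897.86183557] 31.589290234005805
  return _methods._mean(a, axis=axis, dtype=dtype,
  ret = um.true_divide(
<stdin>:19: RuntimeWarning: Mean of empty slice.
Traceback (most recent call last):
ValueError: zero-size array to reduction operation maximum which has no identity
```

```bash
cat >> h.py <<'E'
def measure(n,im,d,zt,near,v=True):
    """lid axis xy, wing angles, top height; rays of blue mask cast on the top plane"""
    P=cloud(n,d); z=P[...,2]; rr=np.hypot(P[...,0]-near[0],P[...,1]-near[1])
    tm=(np.abs(z-zt)<9)&(rr<54)
    zz=np.median(z[(rr<30)&(z>120)&(z<180)])
    f,cx,cy,R,t=cam(n); o=-R.T@t
    m=lid(im,d,P,near)
    vv,uu=np.nonzero(m); p=P[m]
    r_=np.hypot(p[:,0]-near[0],p[:,1]-near[1])
    out=[]
    for lo,hi in ((65,102),):
        w=(r_>lo)&(r_<hi)&(p[:,2]>zz-16)
        q=p[w]; a=np.arctan2(q[:,1]-near[1],q[:,0]-near[0])
        lab=np.cos(a-a[np.argmax(r_[w])])>0
        for g in (lab,~lab):
            if g.sum()>3: out.append((q[g].mean(0),g.sum(),q[g][:,2].max()))
    return zz,out
E
python3 - <<'E'
from h import *
near=None
for n,(u,v) in [('top',(359,213)),('scene',(271,254))]:
    im=cv2.imread(f'pics/{n}0.png'); d=np.load(n+'_d.npy'); P=cloud(n,d); z=P[...,2]
    near=P[v,u,:2]; print(n,P[v,u])
    for it in range(3):
        tm=(np.abs(z-159)<5)&(np.hypot(P[...,0]-near[0],P[...,1]-near[1])<64)
        cs,_=cv2.findContours(tm.astype(np.uint8),cv2.RETR_EXTERNAL,cv2.CHAIN_APPROX_NONE)
        cc=max(cs,key=cv2.contourArea)[:,0]; e=P[cc[:,1],cc[:,0],:2]
        A=np.c_[2*e,np.ones(len(e))];s_=np.linalg.lstsq(A,(e**2).sum(1),rcond=None)[0]; c0=s_[:2]; near=c0
    print(' circ',c0,np.sqrt(s_[2]+c0@c0))
    zz,out=measure(n,im,d,159,c0)
    print(' ztop',zz)
    for q,k,zm in out: print('  wing',q.round(1),k,zm.round(1),'ang',np.degrees(np.arctan2(q[1]-c0[1],q[0]-c0[0])).round(1),'r',np.hypot(*(q[:2]-c0)).round(1))
    if len(out)==2: dd=out[0][0]-out[1][0]; print('  line ang',np.degrees(np.arctan2(dd[1],dd[0])), 'mid',(out[0][0]+out[1][0])/2)
    rr=np.hypot(P[...,0]-c0[0],P[...,1]-c0[1])
    g=(z>20)&(z<200)&(rr<260)&(rr>102)
    k,l,s,c=cv2.connectedComponentsWithStats(g.astype(np.uint8))
    for i in range(1,k):
        if s[i,4]>40:
            q=P[l==i]; print('  obst',c[i].round(),q.min(0).round(),q.max(0).round(),'mind',rr[l==i].min().round())
E
```

```text
top [ 574.79577588 -154.43340585  159.33975543]
 circ [ 575.74499177 -154.00569491] 54.73704325905606
 ztop 160.26123919294153
  wing [592.7 -74.7 152.4] 29 159.4 ang 77.9 r 81.1
  wing [ 552.  -232.2  152.7] 31 159.5 ang -106.9 r 81.7
  line ang 75.50818100657251 mid [ 572.350262   -153.48152397  152.52857085]
  obst [412. 175.] [ 659. -359.   20.] [ 739. -276.  160.] mind 164.0
  obst [330. 170.] [ 702. -115.   21.] [762. -56. 139.] mind 141.0
  obst [290. 256.] [421. -23.  21.] [540.  89. 111.] mind 158.0
  obst [379. 298.] [ 316. -275.   21.] [ 394. -146.  113.] mind 185.0
scene [ 588.02424597 -152.93954732  158.67448371]
 circ [ 578.94158401 -153.9004029 ] 54.99515331478574
 ztop 159.67100624008262
  wing [ 563.6 -232.6  151.1] 36 157.5 ang -101.0 r 80.2
  wing [602.6 -78.  151.8] 38 158.8 ang 72.7 r 79.5
  line ang -104.15655216990531 mid [ 583.09539265 -155.30534059  151.46329948]
  obst [259. 204.] [ 320. -278.   20.] [ 405. -146.  107.] mind 182.0
  obst [342. 241.] [425. -24.  20.] [546.  89. 103.] mind 157.0
  obst [206. 310.] [ 669. -359.   20.] [ 749. -276.  155.] mind 168.0
  obst [299. 325.] [ 711. -115.   20.] [768. -56. 134.] mind 148.0
```

Request:
servo_tool([
  [9.2, -13.72, 0, 0, 0, -13.08],
  [9.2, -13.72, 0, 0, 0, -13.08],
  [9.2, -13.72, 0, 0, 0, -13.08],
  [9.2, -13.72, 0, 0, 0, -13.08],
  [9.2, -13.72, 0, 0, 0, -13.08],
  [9.2, -13.72, 0, 0, 0, -13.08],
  [9.2, -13.72, 0, 0, 0, -13.08],
  [9.2, -13.72, 0, 0, 0, -13.08],
  [9.2, -13.72, 0, 0, 0, -13.08],
  [9.2, -13.72, 0, 0, 0, -13.08],
  [9.2, -13.72, 0, 0, 0, -13.08],
  [9.2, -13.72, 0, 0, 0, -13.08],
  [9.2, -13.72, 0, 0, 0, -13.08],
  [9.2, -13.72, 0, 0, 0, -13.08],
  [9.2, -13.72, 0, 0, 0, -13.08],
  [9.2, -13.72, 0, 0, 0, -13.08],
  [9.2, -13.72, 0, 0, 0, -13.08],
  [9.2, -13.72, 0, 0, 0, -13.08],
  [9.2, -13.72, 0, 0, 0, -13.08],
  [9.2, -13.72, 0, 0, 0, -13.08],
], grip=40)

```text
time: 1.77
ee_pos: [596.6, -75.3, 239.2]
ee_rot: [-0.0, 0.79, 0.614, -0.0]
wrist_force: [-1.1, -0.1, -0.4]
width: 39.9
grip_force: 0.0
```

```bash
python3 - <<'E'
from h import *
o=robot.get_obs(); print(o['ee_pos'],o['joints'].round(2), 2*np.degrees(np.arctan2(o['ee_rot'][2],o['ee_rot'][1]))-90)
c0=(577.5,-154)
im,d=robot.snapshot('wrist'); np.save('w.npy',d); cv2.imwrite('pics/w1.png',im)
P=cloud('wrist',d); z=P[...,2]
m=lid(im,d,P,c0)
q=P[m&(abs(z-155)<4)&(np.hypot(P[...,0]-c0[0],P[...,1]-c0[1])>62)]
print(len(q),q.mean(0),q.min(0),q.max(0))
u,s,vt=np.linalg.svd(q[:,:2]-q[:,:2].mean(0),full_matrices=False); print('dir',np.degrees(np.arctan2(vt[0,1],vt[0,0])))
zz,out=measure('wrist',im,d,159,c0); print(zz,[(a.round(1),b,c.round(1),np.degrees(np.arctan2(a[1]-c0[1],a[0]-c0[0])).round(1)) for a,b,c in out])
for n in ('top','scene'):
    im,d=robot.snapshot(n); zz,out=measure(n,im,d,159,c0); print(n,zz,[(a.round(1),b,c.round(1),np.degrees(np.arctan2(a[1]-c0[1],a[0]-c0[0])).round(1)) for a,b,c in out])
E
```

```text
[596.58825802 -75.31904526 239.24364027] [-0.25  0.48  1.3   0.    1.36 -0.  ] -14.302211954490673
644 [597.08347446 -75.20850489 154.85287322] [586.05553068 -95.26807622 151.54888839] [606.11249624 -60.49023688 157.24408207]
dir -106.05118999966012
161.27790069818266 [(array([597.5, -73.7, 154.8]), np.int64(596), np.float64(157.2), np.float64(76.0))]
top 160.27423565138946 [(array([ 552.1, -231.8,  152.3]), np.int64(32), np.float64(160.2), np.float64(-108.1))]
scene 159.82656299515108 [(array([602.8, -77.2, 150.9]), np.int64(43), np.float64(157.3), np.float64(71.8)), (array([ 564. , -232.1,  151.9]), np.int64(35), np.float64(160.2), np.float64(-99.8))]
```

View pics/w1.png

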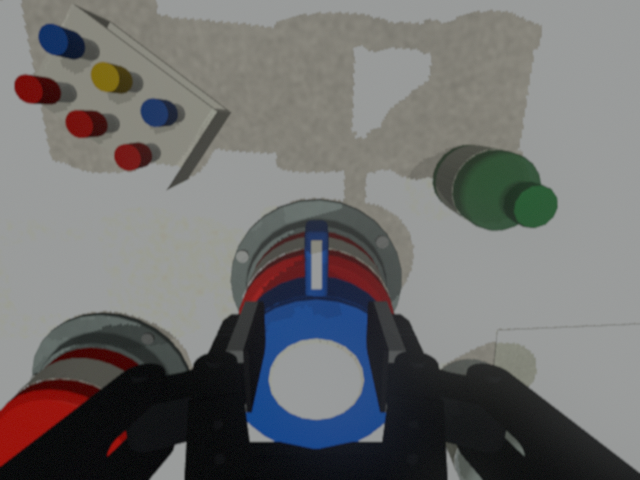

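The wrist view shows the wing at (317,260), centred between the fingers at about (245,340) and (388,340). The bottle (500,190) and the rack (130,110) are clear of the path, so I descend.

Request:
servo_tool([
  [0, 0, -0.7, 0, 0, 0],
  [0, 0, -1.4, 0, 0, 0],
  [0, 0, -2.0, 0, 0, 0],
  [0, 0, -2.4, 0, 0, 0],
  [0, 0, -2.6, 0, 0, 0],
  [0, 0, -2.73, 0, 0, 0],
  [0, 0, -2.73, 0, 0, 0],
  [0, 0, -2.73, 0, 0, 0],
])

```text
time: 2.58
ee_pos: [597.7, -76.4, 131.1]
ee_rot: [0.001, 0.79, 0.613, 0.001]
wrist_force: [-0.5, 1.0, 1.3]
width: 40.1
grip_force: 0.0
```

Request:
servo_tool([
  [0, 0, 0, 0, 0, 0],
  [0, 0, 0, 0, 0, 0],
  [0, 0, 0, 0, 0, 0],
  [0, 0, 0, 0, 0, 0],
], grip=24, grip_force=20)

```text
time: 2.92
ee_pos: [597.4, -76.5, 130.7]
ee_rot: [0.0, 0.79, 0.613, 0.0]
wrist_force: [-0.3, -0.3, -0.5]
width: 23.8
grip_force: 0.0
```

```bash
cat > arc.py <<'E'
import numpy as np
def rows(phi,ds,dz=0):
    a=np.radians(phi); return [[round(2*(np.cos(a+np.radians(x))-np.cos(a)),3),round(2*(np.sin(a+np.radians(x))-np.sin(a)),3),0,0,0,round(x/6,3)] for x in ds]
E
python3 -c "
from arc import *
print(rows(75.6,[3,6,9,12,15,18]));
for p in range(90,160,6): print(p-.4,rows(p-.4,[2,4,6]))"
```

```text
[[np.float64(-0.102), np.float64(0.023), 0, 0, 0, 0.5], [np.float64(-0.205), np.float64(0.041), 0, 0, 0, 1.0], [np.float64(-0.309), np.float64(0.054), 0, 0, 0, 1.5], [np.float64(-0.414), np.float64(0.061), 0, 0, 0, 2.0], [np.float64(-0.518), np.float64(0.063), 0, 0, 0, 2.5], [np.float64(-0.623), np.float64(0.059), 0, 0, 0, 3.0]]
89.6 [[np.float64(-0.07), np.float64(-0.001), 0, 0, 0, 0.333], [np.float64(-0.14), np.float64(-0.004), 0, 0, 0, 0.667], [np.float64(-0.209), np.float64(-0.009), 0, 0, 0, 1.0]]
95.6 [[np.float64(-0.069), np.float64(-0.008), 0, 0, 0, 0.333], [np.float64(-0.138), np.float64(-0.018), 0, 0, 0, 0.667], [np.float64(-0.207), np.float64(-0.031), 0, 0, 0, 1.0]]
101.6 [[np.float64(-0.068), np.float64(-0.015), 0, 0, 0, 0.333], [np.float64(-0.136), np.float64(-0.033), 0, 0, 0, 0.667], [np.float64(-0.203), np.float64(-0.053), 0, 0, 0, 1.0]]
107.6 [[np.float64(-0.066), np.float64(-0.022), 0, 0, 0, 0.333], [np.float64(-0.132), np.float64(-0.047), 0, 0, 0, 0.667], [np.float64(-0.196), np.float64(-0.074), 0, 0, 0, 1.0]]
113.6 [[np.float64(-0.063), np.float64(-0.029), 0, 0, 0, 
[... 670 characters left out ...]
oat64(-0.046), np.float64(-0.052), 0, 0, 0, 0.333], [np.float64(-0.09), np.float64(-0.106), 0, 0, 0, 0.667], [np.float64(-0.133), np.float64(-0.162), 0, 0, 0, 1.0]]
143.6 [[np.float64(-0.04), np.float64(-0.057), 0, 0, 0, 0.333], [np.float64(-0.079), np.float64(-0.115), 0, 0, 0, 0.667], [np.float64(-0.115), np.float64(-0.175), 0, 0, 0, 1.0]]
149.6 [[np.float64(-0.034), np.float64(-0.061), 0, 0, 0, 0.333], [np.float64(-0.066), np.float64(-0.123), 0, 0, 0, 0.667], [np.float64(-0.096), np.float64(-0.186), 0, 0, 0, 1.0]]
155.6 [[np.float64(-0.028), np.float64(-0.064), 0, 0, 0, 0.333], [np.float64(-0.053), np.float64(-0.129), 0, 0, 0, 0.667], [np.float64(-0.076), np.float64(-0.195), 0, 0, 0, 1.0]]
```

Request:
servo_tool([
  [-0.102, 0.023, 0, 0, 0, 0.5],
  [-0.205, 0.041, 0, 0, 0, 1.0],
  [-0.309, 0.054, 0, 0, 0, 1.5],
  [-0.414, 0.061, 0, 0, 0, 2.0],
  [-0.518, 0.063, 0, 0, 0, 2.5],
  [-0.623, 0.059, 0, 0, 0, 3.0],
  [-0.623, 0.059, 0, 0, 0, 3.0],
])

```text
time: 3.5
ee_pos: [571.9, -74.2, 130.4]
ee_rot: [0.0, 0.684, 0.73, 0.0]
wrist_force: [-0.5, -0.4, 0.2]
width: 24.3
grip_force: 0.0
```

```bash
cat > look.py <<'E'
from h import *
c0=(577.5,-154); o=robot.get_obs()
print('t',o['time'],'tcp',o['ee_pos'].round(1),'phi',np.degrees(np.arctan2(o['ee_pos'][1]-c0[1],o['ee_pos'][0]-c0[0])).round(1),'F',o['wrist_force'].round(1),'w',round(o['width'],1),'T',o['ft_torque'].round(2))
for n in ('top','scene'):
    im,d=robot.snapshot(n); P=cloud(n,d)
    g=P[(np.hypot(P[...,0]-c0[0],P[...,1]-c0[1])<22)&(P[...,2]>120)&(P[...,2]<175)][:,2]
    zz=np.median(g) if len(g) else np.nan
    zz2,out=measure(n,im,d,zz,c0); print(n,len(g),zz.round(1),[(a.round(1),int(b),np.degrees(np.arctan2(a[1]-c0[1],a[0]-c0[0])).round(1)) for a,b,c in out])
E
python3 look.py
```

```text
t 3.5 tcp [571.9 -74.2 130.4] phi 94.0 F [-0.5 -0.4  0.2] w 24.3 T [-0.   -0.   -0.03]
top 149 160.8 [(array([ 569.6, -234.3,  152.9]), 37, np.float64(-95.6))]
scene 204 159.9 [(array([ 579.8, -235. ,  150.7]), 45, np.float64(-88.4))]
```

Request:
servo_tool([
  [-0.07, -0.006, 0, 0, 0, 0.333],
  [-0.139, -0.014, 0, 0, 0, 0.667],
  [-0.208, -0.024, 0, 0, 0, 1.0],
  [-0.208, -0.024, 0, 0, 0, 1.0],
])

```text
time: 3.93
ee_pos: [564.0, -75.1, 130.2]
ee_rot: [0.0, 0.645, 0.764, 0.0]
wrist_force: [0.7, -0.4, -1.3]
width: 24.7
grip_force: 0.0
```

```bash
python3 look.py; python3 -c "
from arc import *
for p in range(100,170,6): print(p-.4,[[float(v) for v in r] for r in rows(p-.4,[2,4,6])])"
```

```text
t 3.9333 tcp [564.  -75.1 130.2] phi 99.7 F [ 0.7 -0.4 -1.3] w 24.7 T [-0.05 -0.01  0.02]
top 121 160.5 [(array([ 576.7, -237.7,  152.3]), 28, np.float64(-90.5))]
scene 198 159.7 [(array([ 587.1, -234.2,  151.1]), 42, np.float64(-83.2))]
99.6 [[-0.069, -0.013, 0.0, 0.0, 0.0, 0.333], [-0.137, -0.028, 0.0, 0.0, 0.0, 0.667], [-0.204, -0.046, 0.0, 0.0, 0.0, 1.0]]
105.6 [[-0.067, -0.02, 0.0, 0.0, 0.0, 0.333], [-0.133, -0.042, 0.0, 0.0, 0.0, 0.667], [-0.198, -0.067, 0.0, 0.0, 0.0, 1.0]]
111.6 [[-0.064, -0.027, 0.0, 0.0, 0.0, 0.333], [-0.128, -0.056, 0.0, 0.0, 0.0, 0.667], [-0.19, -0.087, 0.0, 0.0, 0.0, 1.0]]
117.6 [[-0.061, -0.033, 0.0, 0.0, 0.0, 0.333], [-0.121, -0.069, 0.0, 0.0, 0.0, 0.667], [-0.18, -0.107, 0.0, 0.0, 0.0, 1.0]]
123.6 [[-0.057, -0.04, 0.0, 0.0, 0.0, 0.333], [-0.114, -0.081, 0.0, 0.0, 0.0, 0.667], [-0.168, -0.125, 0.0, 0.0, 0.0, 1.0]]
129.6 [[-0.053, -0.045, 0.0, 0.0, 0.0, 0.333], [-0.104, -0.093, 0.0, 0.0, 0.0, 0.667], [-0.154, -0.142, 0.0, 0.0, 0.0, 1.0]]
135.6 [[-0.048, -0.051, 0.0, 0.0, 0.0, 0.333], [-0.094, -0.103, 0.0, 0.0, 0.0, 0.667], [-0.138, -0.157, 0.0, 0.0, 0.0, 1.0]]
141.6 [[-0.042, -0.055, 0.0, 0.0, 0.0, 0.333], [-0.083, -0.112, 0.0, 0.0, 0.0, 0.667], [-0.121, -0.171, 0.0, 0.0, 0.0, 1.0]]
147.6 [[-0.036, -0.06, 0.0, 0.0, 0.0, 0.333], [-0.071, -0.12, 0.0, 0.0, 0.0, 0.667], [-0.103, -0.182, 0.0, 0.0, 0.0, 1.0]]
153.6 [[-0.03, -0.063, 0.0, 0.0, 0.0, 0.333], [-0.058, -0.127, 0.0, 0.0, 0.0, 0.667], [-0.083, -0.192, 0.0, 0.0, 0.0, 1.0]]
159.6 [[-0.023, -0.066, 0.0, 0.0, 0.0, 0.333], [-0.044, -0.132, 0.0, 0.0, 0.0, 0.667], [-0.063, -0.2, 0.0, 0.0, 0.0, 1.0]]
165.6 [[-0.016, -0.068, 0.0, 0.0, 0.0, 0.333], [-0.03, -0.136, 0.0, 0.0, 0.0, 0.667], [-0.041, -0.205, 0.0, 0.0, 0.0, 1.0]]
```

Request:
servo_tool([
  [-0.069, -0.013, 0.0, 0.0, 0.0, 0.333],
  [-0.137, -0.028, 0.0, 0.0, 0.0, 0.667],
  [-0.204, -0.046, 0.0, 0.0, 0.0, 1.0],
  [-0.204, -0.046, 0.0, 0.0, 0.0, 1.0],
])

```text
time: 4.37
ee_pos: [555.7, -76.9, 130.1]
ee_rot: [-0.0, 0.604, 0.797, 0.0]
wrist_force: [-0.4, -0.5, 0.3]
width: 24.1
grip_force: 0.0
```

```bash
python3 look.py
```

```text
t 4.3667 tcp [555.7 -76.9 130.1] phi 105.8 F [-0.4 -0.5  0.3] w 24.1 T [0.04 0.02 0.02]
top 85 160.4 [(array([ 584.5, -234.4,  151.7]), 27, np.float64(-85.0))]
scene 204 159.8 [(array([ 595.9, -233.6,  150.7]), 46, np.float64(-77.0))]
```

Request:
servo_tool([
  [-0.067, -0.02, 0.0, 0.0, 0.0, 0.333],
  [-0.133, -0.042, 0.0, 0.0, 0.0, 0.667],
  [-0.198, -0.067, 0.0, 0.0, 0.0, 1.0],
  [-0.198, -0.067, 0.0, 0.0, 0.0, 1.0],
])

```text
time: 4.8
ee_pos: [547.8, -79.6, 130.1]
ee_rot: [-0.0, 0.562, 0.827, 0.0]
wrist_force: [-1.0, -0.7, 0.1]
width: 23.9
grip_force: 0.0
```

```bash
python3 look.py
```

```text
t 4.8 tcp [547.8 -79.6 130.1] phi 111.8 F [-1.  -0.7  0.1] w 23.9 T [-0.   -0.04 -0.06]
top 39 160.6 [(array([ 594.3, -234.5,  152.9]), 23, np.float64(-78.2))]
scene 194 159.5 [(array([ 604.1, -231.1,  151. ]), 50, np.float64(-71.0)), (array([560.9, -89.2, 151.5]), 6, np.float64(104.4))]
```

Request:
servo_tool([
  [-0.064, -0.027, 0.0, 0.0, 0.0, 0.333],
  [-0.128, -0.056, 0.0, 0.0, 0.0, 0.667],
  [-0.19, -0.087, 0.0, 0.0, 0.0, 1.0],
  [-0.19, -0.087, 0.0, 0.0, 0.0, 1.0],
])

```text
time: 5.23
ee_pos: [540.2, -83.1, 130.1]
ee_rot: [-0.0, 0.518, 0.855, -0.0]
wrist_force: [-1.0, -0.3, 0.7]
width: 23.9
grip_force: 0.0
```

```bash
python3 look.py
```

```text
t 5.2333 tcp [540.2 -83.1 130.1] phi 117.7 F [-1.  -0.3  0.7] w 23.9 T [-0.    0.    0.01]
top 11 160.5 [(array([ 602.2, -232.6,  152.8]), 23, np.float64(-72.6))]
scene 204 159.8 [(array([ 612. , -227.7,  151. ]), 52, np.float64(-64.9)), (array([555. , -90.6, 151.9]), 6, np.float64(109.6))]
```

Request:
servo_tool([
  [-0.061, -0.033, 0.0, 0.0, 0.0, 0.333],
  [-0.121, -0.069, 0.0, 0.0, 0.0, 0.667],
  [-0.18, -0.107, 0.0, 0.0, 0.0, 1.0],
  [-0.18, -0.107, 0.0, 0.0, 0.0, 1.0],
])

```text
time: 5.67
ee_pos: [533.0, -87.4, 130.1]
ee_rot: [-0.0, 0.472, 0.881, -0.0]
wrist_force: [0.7, 0.9, -0.3]
width: 24.0
grip_force: 0.0
```

```bash
python3 look.py
```

```text
t 5.6667 tcp [533.  -87.4 130.1] phi 123.8 F [ 0.7  0.9 -0.3] w 24.0 T [-0.01 -0.06  0.02]
top 6 161.6 [(array([ 610.6, -229.3,  152.9]), 24, np.float64(-66.3))]
scene 203 160.1 [(array([ 619.2, -223.9,  151.1]), 49, np.float64(-59.1)), (array([548.8, -93.3, 151.7]), 6, np.float64(115.3))]
```

Request:
servo_tool([
  [-0.057, -0.04, 0.0, 0.0, 0.0, 0.333],
  [-0.114, -0.081, 0.0, 0.0, 0.0, 0.667],
  [-0.168, -0.125, 0.0, 0.0, 0.0, 1.0],
  [-0.168, -0.125, 0.0, 0.0, 0.0, 1.0],
])

```text
time: 6.1
ee_pos: [526.3, -92.4, 130.1]
ee_rot: [-0.0, 0.426, 0.905, -0.0]
wrist_force: [-0.6, -0.4, -0.2]
width: 24.0
grip_force: 0.0
```

```bash
python3 look.py
```

```text
t 6.1 tcp [526.3 -92.4 130.1] phi 129.7 F [-0.6 -0.4 -0.2] w 24.0 T [-0.    0.03  0.03]
top 6 159.7 [(array([ 618. , -224.1,  153.5]), 26, np.float64(-60.0))]
scene 200 159.8 [(array([ 627.4, -220.2,  150.9]), 54, np.float64(-53.0)), (array([542. , -96.4, 153.7]), 5, np.float64(121.6))]
```

Request:
servo_tool([
  [-0.053, -0.045, 0.0, 0.0, 0.0, 0.333],
  [-0.104, -0.093, 0.0, 0.0, 0.0, 0.667],
  [-0.154, -0.142, 0.0, 0.0, 0.0, 1.0],
  [-0.154, -0.142, 0.0, 0.0, 0.0, 1.0],
])

```text
time: 6.53
ee_pos: [520.1, -98.1, 130.1]
ee_rot: [-0.0, 0.378, 0.926, -0.0]
wrist_force: [0.4, -0.1, 0.1]
width: 23.7
grip_force: 0.0
```

```bash
python3 look.py
```

```text
t 6.5333 tcp [520.1 -98.1 130.1] phi 135.7 F [ 0.4 -0.1  0.1] w 23.7 T [-0.01 -0.03 -0.01]
top 5 164.3 [(array([ 626.4, -219.6,  154.2]), 15, np.float64(-53.3))]
scene 199 159.8 [(array([ 634.5, -215.5,  151.4]), 52, np.float64(-47.2))]
```

Request:
servo_tool([
  [-0.048, -0.051, 0.0, 0.0, 0.0, 0.333],
  [-0.094, -0.103, 0.0, 0.0, 0.0, 0.667],
  [-0.138, -0.157, 0.0, 0.0, 0.0, 1.0],
  [-0.138, -0.157, 0.0, 0.0, 0.0, 1.0],
])

```text
time: 6.97
ee_pos: [514.6, -104.4, 130.1]
ee_rot: [-0.0, 0.329, 0.944, -0.0]
wrist_force: [-0.1, -1.0, -0.6]
width: 23.8
grip_force: 0.0
```

```bash
python3 look.py
```

```text
t 6.9667 tcp [ 514.6 -104.4  130.1] phi 141.8 F [-0.1 -1.  -0.6] w 23.8 T [-0.06 -0.08  0.06]
top 1 151.3 [(array([ 635.1, -212.1,  151.8]), 16, np.float64(-45.2))]
scene 187 150.8 [(array([ 640.5, -206.6,  145.1]), 64, np.float64(-39.9)), (array([ 526.6, -107.2,  138.9]), 8, np.float64(137.4))]
```

The top has gone from 160 to 151, so the lid is dropping. I back off 3° within the slack to release the wing, then look again.

Request:
servo_tool([
  [0.067, 0.081, 0, 0, 0, -0.5],
  [0.067, 0.081, 0, 0, 0, -0.5],
  [0.067, 0.081, 0, 0, 0, -0.5],
])

```text
time: 7.32
ee_pos: [517.5, -100.9, 130.1]
ee_rot: [0.0, 0.353, 0.936, 0.0]
wrist_force: [-0.8, 0.6, -0.8]
width: 23.8
grip_force: 0.0
```

```bash
python3 look.py; python3 - <<'E'
from h import *
im,d=robot.snapshot('wrist'); cv2.imwrite('pics/w2.png',im)
E
```

```text
t 7.3167 tcp [ 517.5 -100.9  130.1] phi 138.5 F [-0.8  0.6 -0.8] w 23.8 T [-0.04  0.02 -0.01]
top 4 149.8 [(array([ 640. , -210.3,  141.8]), 13, np.float64(-42.0))]
scene 197 148.5 [(array([ 643.7, -204.4,  139.6]), 53, np.float64(-37.3)), (array([ 528.7, -104.1,  138.2]), 10, np.float64(134.3))]
```

View pics/w2.png

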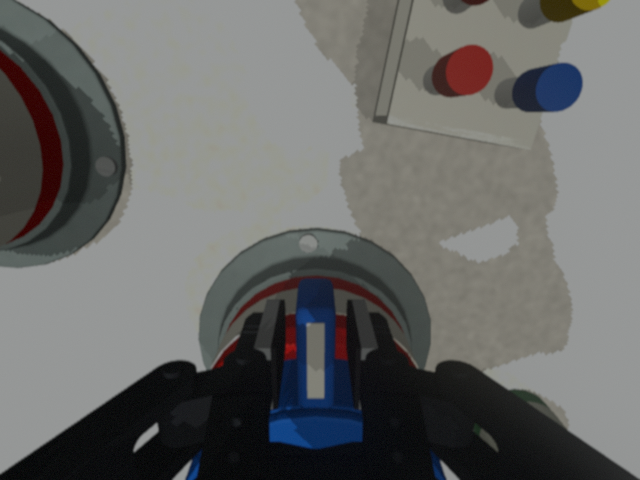

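The drop is confirmed: the top is at 148.5, about 11–12 mm down, and the wing at (316,350) is centred between the fingers. I lower the tool and sweep clockwise.

```bash
python3 -c "
from arc import *
f=lambda R:[[float(v) for v in r] for r in R]
print(f(rows(138.6,range(-3,-46,-3))))
for p in range(6): print(93.6-6*p,f(rows(93.6-6*p,[-2,-4,-6])))"
```

```text
[[0.071, 0.077, 0.0, 0.0, 0.0, -0.5], [0.146, 0.15, 0.0, 0.0, 0.0, -1.0], [0.225, 0.218, 0.0, 0.0, 0.0, -1.5], [0.308, 0.283, 0.0, 0.0, 0.0, -2.0], [0.393, 0.343, 0.0, 0.0, 0.0, -2.5], [0.482, 0.399, 0.0, 0.0, 0.0, -3.0], [0.574, 0.45, 0.0, 0.0, 0.0, -3.5], [0.668, 0.496, 0.0, 0.0, 0.0, -4.0], [0.764, 0.537, 0.0, 0.0, 0.0, -4.5], [0.862, 0.573, 0.0, 0.0, 0.0, -5.0], [0.962, 0.604, 0.0, 0.0, 0.0, -5.5], [1.064, 0.629, 0.0, 0.0, 0.0, -6.0], [1.167, 0.649, 0.0, 0.0, 0.0, -6.5], [1.27, 0.664, 0.0, 0.0, 0.0, -7.0], [1.375, 0.673, 0.0, 0.0, 0.0, -7.5]]
93.6 [[0.07, 0.003, 0.0, 0.0, 0.0, -0.333], [0.14, 0.004, 0.0, 0.0, 0.0, -0.667], [0.209, 0.002, 0.0, 0.0, 0.0, -1.0]]
87.6 [[0.07, -0.004, 0.0, 0.0, 0.0, -0.333], [0.139, -0.011, 0.0, 0.0, 0.0, -0.667], [0.208, -0.02, 0.0, 0.0, 0.0, -1.0]]
81.6 [[0.069, -0.011, 0.0, 0.0, 0.0, -0.333], [0.137, -0.025, 0.0, 0.0, 0.0, -0.667], [0.205, -0.041, 0.0, 0.0, 0.0, -1.0]]
75.6 [[0.067, -0.019, 0.0, 0.0, 0.0, -0.333], [0.134, -0.039, 0.0, 0.0, 0.0, -0.667], [0.2, -0.063, 0.0, 0.0, 0.0, -1.0]]
69.6 [[0.065, -0.025, 0.0, 0.0, 0.0, -0.333], [0.129, -0.053, 0.0, 0.0, 0.0, -0.667], [0.192, -0.083, 0.0, 0.0, 0.0, -1.0]]
63.599999999999994 [[0.062, -0.032, 0.0, 0.0, 0.0, -0.333], [0.123, -0.066, 0.0, 0.0, 0.0, -0.667], [0.182, -0.103, 0.0, 0.0, 0.0, -1.0]]
```

Request:
servo_tool([
  [0, 0, -0.2, 0, 0, 0],
  [0, 0, -0.4, 0, 0, 0],
  [0, 0, -0.4, 0, 0, 0],
])

```text
time: 7.72
ee_pos: [516.2, -100.7, 112.1]
ee_rot: [-0.002, 0.353, 0.936, -0.0]
wrist_force: [-0.3, 0.4, -0.3]
width: 24.2
grip_force: 0.0
```

Request:
servo_tool([
  [0.071, 0.077, 0.0, 0.0, 0.0, -0.5],
  [0.146, 0.15, 0.0, 0.0, 0.0, -1.0],
  [0.225, 0.218, 0.0, 0.0, 0.0, -1.5],
  [0.308, 0.283, 0.0, 0.0, 0.0, -2.0],
  [0.393, 0.343, 0.0, 0.0, 0.0, -2.5],
  [0.482, 0.399, 0.0, 0.0, 0.0, -3.0],
  [0.574, 0.45, 0.0, 0.0, 0.0, -3.5],
  [0.668, 0.496, 0.0, 0.0, 0.0, -4.0],
  [0.764, 0.537, 0.0, 0.0, 0.0, -4.5],
  [0.862, 0.573, 0.0, 0.0, 0.0, -5.0],
  [0.962, 0.604, 0.0, 0.0, 0.0, -5.5],
  [1.064, 0.629, 0.0, 0.0, 0.0, -6.0],
  [1.167, 0.649, 0.0, 0.0, 0.0, -6.5],
  [1.27, 0.664, 0.0, 0.0, 0.0, -7.0],
  [1.375, 0.673, 0.0, 0.0, 0.0, -7.5],
  [1.375, 0.673, 0.0, 0.0, 0.0, -7.5],
])

```text
time: 9.05
ee_pos: [572.6, -74.1, 113.5]
ee_rot: [-0.0, 0.685, 0.729, -0.0]
wrist_force: [0.2, 0.3, -0.5]
width: 24.2
grip_force: 0.0
```

```bash
python3 look.py
```

```text
t 9.05 tcp [572.6 -74.1 113.5] phi 93.5 F [ 0.2  0.3 -0.5] w 24.2 T [0.03 0.02 0.03]
top 150 145.7 [(array([ 584.7, -236.1,  137.2]), 25, np.float64(-85.0))]
scene 197 144.9 [(array([ 595.6, -232.7,  136.6]), 44, np.float64(-77.0))]
```

Request:
servo_tool([
  [0.07, 0.003, 0.0, 0.0, 0.0, -0.333],
  [0.14, 0.004, 0.0, 0.0, 0.0, -0.667],
  [0.209, 0.002, 0.0, 0.0, 0.0, -1.0],
  [0.279, -0.002, 0, 0, 0, -1.333],
  [0.348, -0.009, 0, 0, 0, -1.667],
  [0.417, -0.018, 0, 0, 0, -2.0],
  [0.417, -0.018, 0, 0, 0, -2.0],
])

```text
time: 9.73
ee_pos: [589.0, -75.0, 113.9]
ee_rot: [-0.0, 0.757, 0.654, -0.0]
wrist_force: [0.6, -0.6, -0.5]
width: 24.3
grip_force: 0.0
```

```bash
python3 look.py
```

```text
t 9.7333 tcp [589.  -75.  113.9] phi 81.7 F [ 0.6 -0.6 -0.5] w 24.3 T [-0.02  0.05  0.01]
top 167 144.4 [(array([ 566.8, -236.7,  136. ]), 26, np.float64(-97.4))]
scene 195 143.8 [(array([ 579.4, -234.7,  134.9]), 46, np.float64(-88.7))]
```

Turned about 51° so far. Another 6°, in 1.5° rows.

Request:
servo_tool([
  [0.069, -0.011, 0.0, 0.0, 0.0, -0.333],
  [0.137, -0.025, 0.0, 0.0, 0.0, -0.667],
  [0.205, -0.041, 0.0, 0.0, 0.0, -1.0],
  [0.205, -0.041, 0.0, 0.0, 0.0, -1.0],
])

```text
time: 10.17
ee_pos: [597.3, -76.6, 114.1]
ee_rot: [0.0, 0.79, 0.613, 0.0]
wrist_force: [-0.4, -0.4, 0.3]
width: 24.2
grip_force: 0.0
```

Request:
servo_tool([
  [0.034, -0.009, 0, 0, 0, -0.167],
  [0.067, -0.019, 0, 0, 0, -0.333],
  [0.1, -0.029, 0, 0, 0, -0.5],
  [0.1, -0.029, 0, 0, 0, -0.5],
])

```text
time: 10.5
ee_pos: [601.4, -77.7, 114.1]
ee_rot: [0.0, 0.806, 0.592, 0.0]
wrist_force: [0.1, -0.4, 0.2]
width: 23.9
grip_force: 0.1
```

```bash
python3 look.py;  python3 -c "
from arc import *
f=lambda R:[[float(v) for v in r] for r in R]
for p in range(18): print(72.6-3*p,f(rows(72.6-3*p,[-1,-2,-3])))"
```

```text
t 10.5 tcp [601.4 -77.7 114.1] phi 72.6 F [ 0.1 -0.4  0.2] w 23.9 T [ 0.01  0.01 -0.01]
top 166 143.9 [(array([ 556.5, -233.1,  137. ]), 32, np.float64(-104.9))]
scene 199 143.0 [(array([608. , -65.9, 140.3]), 12, np.float64(70.9)), (array([ 567.2, -234.1,  133.9]), 37, np.float64(-97.3))]
72.6 [[0.033, -0.011, 0.0, 0.0, 0.0, -0.167], [0.066, -0.022, 0.0, 0.0, 0.0, -0.333], [0.099, -0.034, 0.0, 0.0, 0.0, -0.5]]
69.6 [[0.033, -0.012, 0.0, 0.0, 0.0, -0.167], [0.065, -0.025, 0.0, 0.0, 0.0, -0.333], [0.097, -0.039, 0.0, 0.0, 0.0, -0.5]]
66.6 [[0.032, -0.014, 0.0, 0.0, 0.0, -0.167], [0.064, -0.029, 0.0, 0.0, 0.0, -0.333], [0.095, -0.044, 0.0, 0.0, 0.0, -0.5]]
63.599999999999994 [[0.031, -0.016, 0.0, 0.0, 0.0, -0.167], [0.062, -0.032, 0.0, 0.0, 0.0, -0.333], [0.093, -0.049, 0.0, 0.0, 0.0, -0.5]]
60.599999999999994 [[0.03, -0.017, 0.0, 0.0, 0.0, -0.167], [0.06, -0.035, 0.0, 0.0, 0.0, -0.333], [0.09, -0.054, 0.0, 0.0, 0.0, -0.5]]
57.599999999999994 [[0.029, -0.019, 0.0, 0.0, 0.0, -0.167], [0.058, -0.038, 0.0, 0.0, 0.0, -0.333], [0.087, -0.058, 0.0, 0.0, 0.0, -0.5]]
54.599999999999994 [[0.028
[... 924 characters left out ...]
0.0, -0.5]]
33.599999999999994 [[0.019, -0.029, 0.0, 0.0, 0.0, -0.167], [0.038, -0.059, 0.0, 0.0, 0.0, -0.333], [0.056, -0.089, 0.0, 0.0, 0.0, -0.5]]
30.599999999999994 [[0.018, -0.03, 0.0, 0.0, 0.0, -0.167], [0.034, -0.061, 0.0, 0.0, 0.0, -0.333], [0.051, -0.091, 0.0, 0.0, 0.0, -0.5]]
27.599999999999994 [[0.016, -0.031, 0.0, 0.0, 0.0, -0.167], [0.031, -0.062, 0.0, 0.0, 0.0, -0.333], [0.046, -0.094, 0.0, 0.0, 0.0, -0.5]]
24.599999999999994 [[0.014, -0.032, 0.0, 0.0, 0.0, -0.167], [0.028, -0.064, 0.0, 0.0, 0.0, -0.333], [0.041, -0.096, 0.0, 0.0, 0.0, -0.5]]
21.599999999999994 [[0.013, -0.033, 0.0, 0.0, 0.0, -0.167], [0.025, -0.065, 0.0, 0.0, 0.0, -0.333], [0.036, -0.098, 0.0, 0.0, 0.0, -0.5]]
```

Request:
servo_tool([
  [0.033, -0.011, 0.0, 0.0, 0.0, -0.167],
  [0.066, -0.022, 0.0, 0.0, 0.0, -0.333],
  [0.099, -0.034, 0.0, 0.0, 0.0, -0.5],
  [0.099, -0.034, 0.0, 0.0, 0.0, -0.5],
])

```text
time: 10.93
ee_pos: [605.5, -79.1, 114.1]
ee_rot: [0.0, 0.821, 0.57, 0.0]
wrist_force: [-0.6, 0.2, -0.2]
width: 23.8
grip_force: 0.0
```

```bash
python3 look.py
```

```text
t 10.9333 tcp [605.5 -79.1 114.1] phi 69.5 F [-0.6  0.2 -0.2] w 23.8 T [-0.  0.  0.]
top 165 143.6 [(array([ 550.8, -233.2,  136. ]), 29, np.float64(-108.6))]
scene 197 142.6 [(array([610.4, -67.4, 137.7]), 15, np.float64(69.2)), (array([ 562.9, -232.7,  133.2]), 38, np.float64(-100.5))]
```

Request:
servo_tool([
  [0.033, -0.012, 0.0, 0.0, 0.0, -0.167],
  [0.065, -0.025, 0.0, 0.0, 0.0, -0.333],
  [0.097, -0.039, 0.0, 0.0, 0.0, -0.5],
  [0.097, -0.039, 0.0, 0.0, 0.0, -0.5],
])

```text
time: 11.37
ee_pos: [609.4, -80.7, 114.1]
ee_rot: [0.0, 0.836, 0.549, 0.0]
wrist_force: [1.0, 0.4, 0.2]
width: 23.8
grip_force: 0.1
```

```bash
python3 look.py
```

```text
t 11.3667 tcp [609.4 -80.7 114.1] phi 66.5 F [1.  0.4 0.2] w 23.8 T [-0.01 -0.   -0.03]
top 165 142.8 [(array([ 546.6, -229.7,  135.4]), 32, np.float64(-112.2))]
scene 196 142.6 [(array([616.2, -69.9, 138.7]), 12, np.float64(65.3)), (array([ 558.7, -231.8,  133.6]), 35, np.float64(-103.5))]
```

Request:
servo_tool([
  [0.032, -0.014, 0.0, 0.0, 0.0, -0.167],
  [0.064, -0.029, 0.0, 0.0, 0.0, -0.333],
  [0.095, -0.044, 0.0, 0.0, 0.0, -0.5],
  [0.095, -0.044, 0.0, 0.0, 0.0, -0.5],
])

```text
time: 11.8
ee_pos: [613.2, -82.5, 114.1]
ee_rot: [0.0, 0.85, 0.527, 0.0]
wrist_force: [-0.4, 0.3, -0.1]
width: 24.3
grip_force: 0.1
```

```bash
python3 look.py
```

```text
t 11.8 tcp [613.2 -82.5 114.1] phi 63.5 F [-0.4  0.3 -0.1] w 24.3 T [ 0.04  0.03 -0.01]
top 162 143.3 [(array([ 543.1, -229.2,  135.9]), 32, np.float64(-114.6))]
scene 196 142.1 [(array([618.3, -72. , 135.6]), 18, np.float64(63.6)), (array([ 554.9, -230.2,  133.9]), 32, np.float64(-106.5))]
```

Request:
servo_tool([
  [0.031, -0.016, 0.0, 0.0, 0.0, -0.167],
  [0.062, -0.032, 0.0, 0.0, 0.0, -0.333],
  [0.093, -0.049, 0.0, 0.0, 0.0, -0.5],
  [0.093, -0.049, 0.0, 0.0, 0.0, -0.5],
])

```text
time: 12.23
ee_pos: [616.9, -84.5, 114.1]
ee_rot: [0.0, 0.864, 0.504, 0.0]
wrist_force: [-0.7, -0.5, -0.1]
width: 24.3
grip_force: 0.0
```

```bash
python3 look.py
```

```text
t 12.2333 tcp [616.9 -84.5 114.1] phi 60.5 F [-0.7 -0.5 -0.1] w 24.3 T [ 0.01  0.01 -0.01]
top 158 142.8 [(array([ 539.3, -227.1,  135.3]), 34, np.float64(-117.6))]
scene 196 142.0 [(array([622.7, -73.8, 136.2]), 20, np.float64(60.6)), (array([ 551.2, -228.5,  133.3]), 35, np.float64(-109.4))]
```

Request:
servo_tool([
  [0.03, -0.017, 0.0, 0.0, 0.0, -0.167],
  [0.06, -0.035, 0.0, 0.0, 0.0, -0.333],
  [0.09, -0.054, 0.0, 0.0, 0.0, -0.5],
  [0.09, -0.054, 0.0, 0.0, 0.0, -0.5],
])

```text
time: 12.67
ee_pos: [620.5, -86.5, 114.1]
ee_rot: [0.0, 0.877, 0.481, 0.0]
wrist_force: [-0.8, 0.9, -0.4]
width: 23.8
grip_force: 0.1
```

```bash
python3 look.py
```

```text
t 12.6667 tcp [620.5 -86.5 114.1] phi 57.5 F [-0.8  0.9 -0.4] w 23.8 T [ 0.06  0.03 -0.  ]
top 155 143.6 [(array([ 533.8, -224.7,  134.3]), 34, np.float64(-121.7))]
scene 193 142.2 [(array([625.7, -76.4, 132.8]), 20, np.float64(58.2)), (array([ 545.5, -226.4,  133.3]), 33, np.float64(-113.9))]
```

Request:
servo_tool([
  [0.029, -0.019, 0.0, 0.0, 0.0, -0.167],
  [0.058, -0.038, 0.0, 0.0, 0.0, -0.333],
  [0.058, -0.038, 0.0, 0.0, 0.0, -0.333],
])

```text
time: 13.02
ee_pos: [621.7, -87.3, 113.8]
ee_rot: [-0.001, 0.885, 0.466, -0.001]
wrist_force: [-3.8, 3.5, 2.0]
width: 23.8
grip_force: 2.4
```

```bash
python3 look.py; python3 -c "
from arc import *
f=lambda R:[[float(v) for v in r] for r in R]
for p in range(12): print(55.6-2*p,f(rows(55.6-2*p,[-1,-2])))"
```

```text
t 13.0167 tcp [621.7 -87.3 113.8] phi 56.5 F [-3.8  3.5  2. ] w 23.8 T [0.5  0.61 0.03]
top 155 143.6 [(array([ 533.6, -222.1,  134.5]), 37, np.float64(-122.8))]
scene 203 142.1 [(array([627. , -77.5, 133.2]), 25, np.float64(57.1)), (array([ 542.5, -226.3,  133.6]), 33, np.float64(-115.8))]
55.6 [[0.029, -0.02, 0.0, 0.0, 0.0, -0.167], [0.057, -0.04, 0.0, 0.0, 0.0, -0.333]]
53.6 [[0.028, -0.021, 0.0, 0.0, 0.0, -0.167], [0.055, -0.042, 0.0, 0.0, 0.0, -0.333]]
51.6 [[0.027, -0.022, 0.0, 0.0, 0.0, -0.167], [0.054, -0.044, 0.0, 0.0, 0.0, -0.333]]
49.6 [[0.026, -0.023, 0.0, 0.0, 0.0, -0.167], [0.052, -0.046, 0.0, 0.0, 0.0, -0.333]]
47.6 [[0.026, -0.024, 0.0, 0.0, 0.0, -0.167], [0.051, -0.048, 0.0, 0.0, 0.0, -0.333]]
45.6 [[0.025, -0.025, 0.0, 0.0, 0.0, -0.167], [0.049, -0.05, 0.0, 0.0, 0.0, -0.333]]
43.6 [[0.024, -0.025, 0.0, 0.0, 0.0, -0.167], [0.047, -0.051, 0.0, 0.0, 0.0, -0.333]]
41.6 [[0.023, -0.026, 0.0, 0.0, 0.0, -0.167], [0.045, -0.053, 0.0, 0.0, 0.0, -0.333]]
39.6 [[0.022, -0.027, 0.0, 0.0, 0.0, -0.167], [0.044, -0.055, 0.0, 0.0, 0.0, -0.333]]
37.6 [[0.021, -0.028, 0.0, 0.0, 0.0, -0.167], [0.042, -0.056, 0.0, 0.0, 0.0, -0.333]]
35.6 [[0.02, -0.029, 0.0, 0.0, 0.0, -0.167], [0.04, -0.057, 0.0, 0.0, 0.0, -0.333]]
33.6 [[0.019, -0.029, 0.0, 0.0, 0.0, -0.167], [0.038, -0.059, 0.0, 0.0, 0.0, -0.333]]
```

The force jumped to 5 N and the tool lagged its command. The lid is at its home height and levelled out over the last ~9°, so this is the forward stop. I back off, open and lift.

Request:
servo_tool([
  [-0.059, 0.038, 0, 0, 0, 0.333],
  [-0.118, 0.075, 0, 0, 0, 0.667],
  [-0.118, 0.075, 0, 0, 0, 0.667],
])

```text
time: 13.37
ee_pos: [617.9, -85.0, 114.3]
ee_rot: [0.0, 0.867, 0.498, 0.0]
wrist_force: [0.3, 0.5, -0.1]
width: 24.2
grip_force: 0.0
```

```bash
python3 look.py
```

```text
t 13.3667 tcp [617.9 -85.  114.3] phi 59.6 F [ 0.3  0.5 -0.1] w 24.2 T [ 0.01 -0.01 -0.07]
top 155 142.6 [(array([ 533.7, -222.7,  135.2]), 36, np.float64(-122.5))]
scene 197 142.0 [(array([627. , -76.1, 135.7]), 18, np.float64(57.6)), (array([ 542.3, -226.7,  133. ]), 32, np.float64(-115.8))]
```

Request:
servo_tool([
  [0, 0, 0, 0, 0, 0],
  [0, 0, 0, 0, 0, 0],
  [0, 0, 0, 0, 0, 0],
  [0, 0, 0.5, 0, 0, 0],
  [0, 0, 1.0, 0, 0, 0],
  [0, 0, 1.8, 0, 0, 0],
  [0, 0, 2.6, 0, 0, 0],
  [0, 0, 3.4, 0, 0, 0],
  [0, 0, 3.4, 0, 0, 0],
  [0, 0, 3.4, 0, 0, 0],
  [0, 0, 3.4, 0, 0, 0],
], grip=34)

```text
time: 14.38
ee_pos: [617.5, -84.9, 249.5]
ee_rot: [-0.0, 0.868, 0.497, -0.0]
wrist_force: [-0.2, -0.5, -0.7]
width: 34.2
grip_force: 0.0
```

```bash
python3 look.py; python3 - <<'E'
from h import *
im,d=robot.snapshot('scene'); cv2.imwrite('pics/s2.png',im)
E
```

```text
t 14.3833 tcp [617.5 -84.9 249.5] phi 59.9 F [-0.2 -0.5 -0.7] w 34.2 T [-0.05 -0.02  0.04]
top 145 142.6 [(array([ 533.7, -222.7,  135.3]), 36, np.float64(-122.5))]
scene 195 142.1 [(array([623.1, -85.2, 132.8]), 42, np.float64(56.5)), (array([ 542.5, -226.7,  133.4]), 32, np.float64(-115.7))]
```

View pics/s2.png

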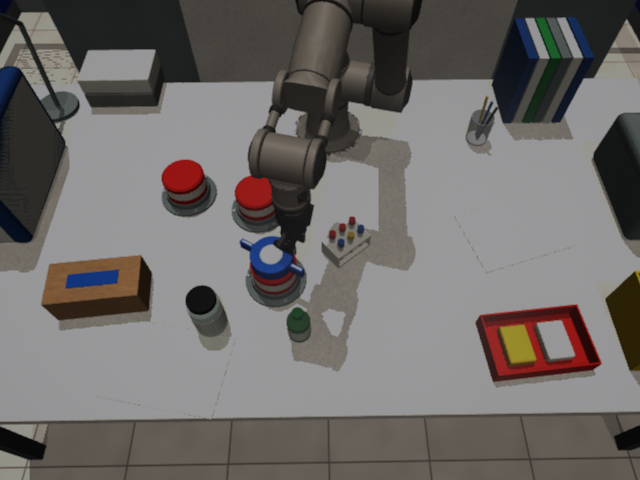

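The lid at (271,258) sits low on the canister. The tub, bottle and rack are where they were, and the gripper is clear above. The top fell 17.7 mm of the expected 18, so I hand in.

```bash
python3 -c "
from rig import robot
print(robot.finish_job())"
```

```text
the job is handed in; nothing more can be done
None
```

I turned the lid counterclockwise until it dropped into the thread, screwed it clockwise to its stop with only about 5 N of contact force, then released it; the tub, bottle and rack look undisturbed, and the job was handed in at about 14.5 s.

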